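Fit the pull knob to a hatchling tub

ROBOT

A 7-joint arm with a two-finger parallel gripper is mounted at the origin on the work surface. World frame = base frame: x ahead of the robot, y to its left, z up, the work surface at z = 0. Lengths are in m, angles in degrees, forces in N, time in s.
With the tool pointing down it reaches from about 0.425 to 0.875 m from the base axis. Payload 4.7 kg.
Tool frame: the origin (TCP) lies between the finger pads; the fingertips stand 8 mm ahead of it and the grasp point (between the pads) lies 11 mm behind it (env.tip_extent is the distance from the TCP to the fingertips, in m); z points along the fingers, y is the line along which they close (so a half turn about z gives the same grasp; the last joint's range is limited). The gripper opens to 87 mm and grips with 3 to 60 N. Pads are 19 mm wide; open, the fingers measure 117 mm over their backs; the gripper's body (75 mm by 190 mm) begins 51 mm behind the grasp point.
Start: joints at [-63.822, 18.392, -4.016, 83.108, 1.295, 78.541, -3.26], TCP at [0.279, 0.587, 0.231] pointing down, gripper open.
Joint ranges: [-163.93, 163.93], [-17.29, 119.83], [-79.2, 71.16], [3.27, 140.29], [-89.18, 269.18], [5.43, 117.66], [-154.24, 154.24]. Speed limits (degrees/s): [147.25, 147.25, 180, 180, 180, 180, 180].

INTERFACE

Orientations are given as [roll, pitch, yaw] about the fixed x, y, z axes, in that order (R = Rz(yaw) Ry(pitch) Rx(roll)).
In Python, from cell import sensors, vision, workorder, env gives the robot as it stands.
- The arm moves only by the tool drive_tool, never from a script. Its argument "moves" is a list of rows, each an object of numbers: "x", "y", "z": the shift along the tool's x, y, z in mm; "rx", "ry", "rz": the turn, a rotation vector about the tool's x, y, z in rad; "fingers": the closure, from -1 (fully open) to 1 (shut). In form: [{"x": .., "y": .., "z": .., "rx": .., "ry": .., "rz": .., "fingers": ..}, ...]. A call has 1 to 20 rows; each row is the pose to reach, as a shift and turn from the pose commanded when the call began, along the tool's axes at that moment; what a row does not reach only later rows make up. A row lasts 1/8 s, in which the tool goes at most 62.5 mm and 10.7 degrees, less where a joint would pass 70% of its speed; a pose out of reach is approached as far as the arm can. A call with a gripper value outside its range is refused whole. The fingers move at their own pace and stop on an object; "force" is the grip in N (left out, the last holds). Time passes only in rows, so rows that repeat a pose let the fingers close. It gives the time, the measured TCP pose, the force, the opening and the grip force at its end, in the units of the state.
- sensors.get_obs(): the state, without advancing time (a new reading comes with each control period).
- vision.read_camera(name): name is "scene" or "top" or "wrist"; returns a dict with "image" (400x640x3 uint8, red, green, blue), "fx", "fy", "cx", "cy" (pixels), "R" (3x3) and "t" (3): a world point X has camera coordinates R X + t. Camera axes: x right, y down, z forward; pixel columns grow to the right and rows downward; lengths in m; the calibration is good to about 2 mm. A picture is of the moment at which its call begins. There is no depth.
- workorder.sign_off(): hands the job in; it is judged then, once.
The state is a dict: "time_s": time; "qpos": joint angles; "joint_velocities": joint speeds; "effort": joint torques, N m; "tool_pos": TCP position; "tool_rot": TCP orientation; "force": force on the tool from outside, world axes, zero at the start; "wrist_torque": the same for the moment, N m; "grip_width": finger opening in m; "grasp_force": force on a finger pad.
Only numpy, scipy, OpenCV 4.12 (cv2) and the standard library are available. Lean on these libraries where they do the work, as an engineer would, in place of code of your own. Each camera call takes 0.05 s, during which the arm holds its last target. There are 200 camera calls.

TASK

Fit the pull to the front of the clear rack tub, which stands front-up in its plywood cradle: slip the aluminium spacer sleeve over the black snap stud and down flat onto the stud's flange, then press the brass knob onto the stud, on top of the spacer, through the click until it is fully home. Do not let up when the click gives way: finish with the gripper still on the knob, bearing down firmly so that the knob is pressed hard against the spacer. Leave the spray bottle, the work lamp and the marker where they are.

Things in the scene. Friction and masses are not known exactly. Their poses are not given: they have to be found in the camera images.
- tub: clear tub 130x90x170 mm standing on its back end in a plywood cradle (130x170 mm, 60 mm high), both fixed to the table. Origin under its middle at table level; z up, y along the 130 mm width; its open side faces -x of this frame. The front wall is the level top face, 185 mm above the table; along its -x edge, 41 to 45 mm from the stud's axis, the tub's rim stands 6 mm above the face.
- stud_seat (a point): seat of the spacer: on the axis of the upright black stud in the middle of the tub's front wall, on top of the stud's flange (40 mm across), 187 mm above the table; z up. From here the stud has a shoulder 14 mm across and 14 mm high, a thin neck, and a sprung split head 14 mm across, widest 23.9 mm up. Fixed to the tub.
- stud_head (a point): top of the stud's sprung split head, on its axis, 27.9 mm above stud_seat. The knob's throat meets the head with the knob about 9 mm above its end position; the push rises to 7 to 15 N and gives way (the click) 5 to 7 mm above the end position, then the head draws the knob down onto the spacer. The head holds the knob against a similar pull.
- spacer: loose aluminium sleeve standing on the table, both ends alike: 26 mm outside diameter, 15.8 mm bore right through, 18 mm high, about 30 g. Origin on its axis at its underside; z up. It slides over the stud's head and shoulder with 0.9 mm clearance all round; home when its origin is at stud_seat, the head then standing 10 mm out of it.
- knob: loose brass knob standing on its foot on the table, 26 mm high, about 60 g: head 32 mm diameter from 12 to 26 mm up (straight side 14.5 to 21 mm, domed top), foot 24 mm diameter. Origin on its axis at its underside; z up. In the foot an 11 mm throat, 2.5 mm deep, then a 17 mm cavity. Home when the foot stands on the seated spacer: origin 18 mm above stud_seat. Yaw is free.
- spray_bottle: white spray bottle with blue trigger head, 74 mm diameter, 232 mm high, standing loose; origin at the middle of its underside. Leave alone.
- work_lamp: black cordless work lamp standing loose on its 115 x 78 mm battery with a red band, 235 mm high; origin at the middle of its underside. Leave alone.
- marker: grey marker pen with a black cap, 135 mm long, 18 mm thick, lying loose along its own x; origin under its middle at table level. Leave alone.

How it is judged (in metres and radians):
On the way, in this order (a step that is already met when the one before it is completed fails the run):
1. the spacer is down over the stud, flat on the flange, before the knob is on (horizontal distance between spacer and stud_seat below 0.003 m and z of spacer in the frame of stud_seat below 0.002 m and angle between spacer's own z axis and vertical below 0.1 rad and distance between knob and stud_seat above 0.035 m), for 0.2 s.
2. the knob is clicked onto the stud and home on the spacer (horizontal distance between knob and stud_seat below 0.003 m and z of knob in the frame of stud_seat below 0.0195 m and angle between knob's own z axis and vertical below 0.1 rad and z of spacer in the frame of stud_seat below 0.002 m), for 0.1 s.
At the end, for the whole second after the job is handed in: Through the last second: spacer flat on the flange (3 mm off axis, 2 mm height, 0.1 rad tilt at most), knob home on it (3 mm off axis, at most 1.5 mm high, 0.1 rad tilt), fingers on the knob (over 2 N), knob pressing on the spacer with over 4 N (all of step 2 and horizontal distance between spacer and stud_seat below 0.003 m and angle between spacer's own z axis and vertical below 0.1 rad and contact force between the fingers and knob above 2 N and contact force between knob and spacer above 4 N); the arm keeps its last pose, push and grip.
It fails at once if spray bottle, work lamp or marker disturbed (moved over 30 mm or bottle or lamp tipped) (distance of any of spray_bottle, work_lamp, marker from where it was at the start of the episode above 0.03 m or angle between any of spray_bottle, work_lamp's own z axis and vertical above 0.3 rad).
It also fails if it takes over 72 s, if anything falls off the work surface, if the arm or the gripper's body presses on something with over 40 N, if the wrist force passes 120 N, or if a joint passes its speed limit or range.

## Working session

There is one attempt and no reset: what is moved stays moved. The work goes in short steps, Python scripts to look and compute and a tool call to move; the robot and the scene stay as the last step left them, time stands still between calls to the robot, and variables do not carry over. Pictures are saved under pics/ and viewed, at most 10 in all, crops included, and the job is handed in when it is done.

Besides the shell and the picture viewer there is one more tool, called after "Emit:" by a JSON object that holds its "api" and its "payload", one argument or row to a line. drive_tool: Moves the arm, as the interface text tells. Its arguments: {"type":"object","properties":{"moves":{"type":"array"},"force":{"type":"number"}},"required":["moves"]}

```bash
ls; mkdir -p pics
python3 - <<'E'
from cell import sensors, vision, env
import cv2,numpy as np
print(sensors.get_obs(), env.tip_extent)
for n in("scene","top","wrist"):
    c=vision.read_camera(n); cv2.imwrite(f"pics/{n}0.png",c["image"][:,:,::-1])
    np.savez(f"{n}0.npz",**c)
    print(n,c["fx"],c["cx"],c["cy"],np.round(-np.array(c["R"]).T@c["t"],3),np.round(c["R"],2).tolist())
E
```

```text
pics
{'time_s': 0.0, 'qpos': array([-63.82060595,  18.43814036,  -4.01536383,  83.17366921,
         1.29525184,  78.54182751,  -3.26200221]), 'joint_velocities': array([-0.04070831, -0.12743964, -0.08269853, -0.04915318, -0.01815737,
        0.13163565, -0.15924606]), 'effort': array([ 2.09158702e-04, -4.91277015e+01, -4.04099207e-01, -3.12529492e+01,
       -6.40160521e-02,  4.36687970e-02,  1.75175569e-04]), 'tool_pos': array([0.27833518, 0.58679959, 0.22948271]), 'tool_rot': array([-1.79891620e+02,  6.07407231e-03,  1.54628223e+02]), 'force': array([ 0.32587502, -0.39867194, -0.54190087]), 'wrist_torque': array([0.00116979, 0.01788596, 0.04187195]), 'grasp_force': 0.0, 'grip_width': 0.08642613670551533} 0.008
scene 412.78573048122365 329.0201735666182 198.41108960902946 [ 0.913 -0.481  1.048] [[0.83, 0.56, 0.01], [0.48, -0.7, -0.53], [-0.29, 0.44, -0.85]]
top 393.43462281727153 313.5140388672062 196.9425732113235 [5.490e-01 1.000e-03 1.339e+00] [[0.01, -1.0, 0.0], [-1.0, -0.01, -0.04], [0.04, -0.0, -1.0]]
wrist 290.44558203111586 321.12996971984757 198.4860720292943 [0.217 0.616 0.384] [[0.43, 0.9, -0.0], [0.88, -0.41, 0.25], [0.22, -0.11, -0.97]]
```

View pics/scene0.png

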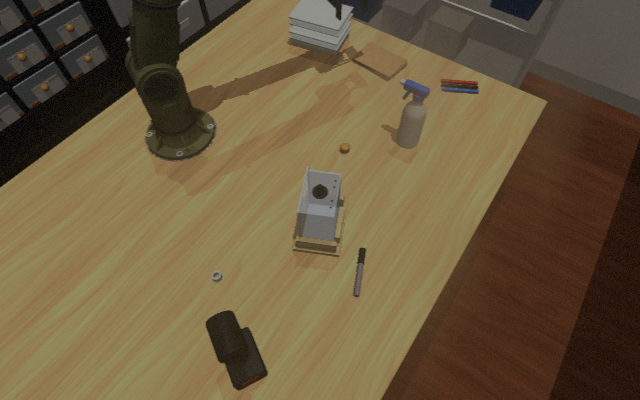

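View pics/top0.png

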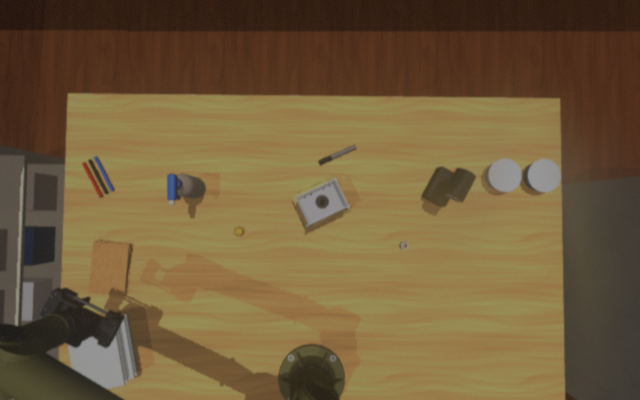

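The scene view shows the spacer at about (216,276), the knob at (345,148) and the stud at (320,190). In the top view they are at (403,245), (239,231) and (322,201). Next I'll refine these with masks and triangulate.

```bash
cat > h.py <<'E'
import numpy as np, cv2
def ray(c,p):
    R=np.array(c["R"]);o=-R.T@np.array(c["t"]);d=R.T@np.array([(p[0]-c["cx"])/c["fx"],(p[1]-c["cy"])/c["fy"],1]);return o,d/np.linalg.norm(d)
def plane(c,p,z):
    o,d=ray(c,p);return o+d*(z-o[2])/d[2]
def tri(*cps):
    A=np.zeros((3,3));b=np.zeros(3)
    for c,p in cps:
        o,d=ray(c,p);M=np.eye(3)-np.outer(d,d);A+=M;b+=M@o
    X=np.linalg.solve(A,b)
    return X,[np.linalg.norm((np.eye(3)-np.outer(d,d))@(X-o))*1000 for o,d in (ray(c,p) for c,p in cps)]
def proj(c,X):
    q=np.array(c["R"])@X+np.array(c["t"]);return np.array([c["fx"]*q[0]/q[2]+c["cx"],c["fy"]*q[1]/q[2]+c["cy"]])
def blob(c,near,r,f):
    """centroid, area, bbox of mask component closest to near. f(h,s,v)->bool"""
    hsv=cv2.cvtColor(c["image"],cv2.COLOR_RGB2HSV).astype(int)
    m=f(hsv[...,0],hsv[...,1],hsv[...,2]).astype(np.uint8)
    yy,xx=np.mgrid[:m.shape[0],:m.shape[1]];m[(xx-near[0])**2+(yy-near[1])**2>r*r]=0
    n,_,st,ce=cv2.connectedComponentsWithStats(m)
    if n<2:return None
    i=1+np.argmax(st[1:,4]);return ce[i],st[i]
E
python3 - <<'E'
from h import *
S=dict(np.load("scene0.npz"));T=dict(np.load("top0.npz"))
F={"spacer":((216,276),(403,245),9,lambda h,s,v:(s<75)),"knob":((345,148),(239,231),10,lambda h,s,v:(s>150)),"stud":((320,190),(322,201),12,lambda h,s,v:v<75)}
for k,(a,b,r,f) in F.items():
    A=blob(S,a,r,f);B=blob(T,b,r,f);print(k,A,B)
    if A and B: print(tri((S,A[0]),(T,B[0])))
    for c,p in((S,a),(T,b)):
        hsv=cv2.cvtColor(c["image"],cv2.COLOR_RGB2HSV);print(hsv[p[1],p[0]-12:p[0]+13:2].tolist())
print(plane(T,(338,155),0))
big=lambda n,c,p:cv2.resize(c["image"][p[1]-40:p[1]+40,p[0]-50:p[0]+50],(400,320),interpolation=cv2.INTER_CUBIC)
im=np.vstack([np.hstack([big(0,S,(250,276)),big(0,S,(325,170))])])
cv2.imwrite("pics/crop1.png",im[:,:,::-1])
E
```

```text
spacer (array([216.05128205, 275.61538462]), array([211, 271,  11,  11,  78], dtype=int32)) (array([403.61538462, 244.87179487]), array([400, 242,   8,   7,  39], dtype=int32))
(array([ 0.4438709 , -0.30669408,  0.00817303]), [np.float64(0.39003510740219427), np.float64(0.390035107402305)])
[[20, 107, 146], [21, 106, 145], [20, 113, 144], [22, 102, 138], [28, 23, 135], [18, 93, 93], [18, 117, 144], [16, 71, 140], [15, 9, 116], [23, 93, 123], [24, 106, 145], [21, 104, 147], [20, 114, 146]]
[[22, 120, 151], [22, 121, 152], [21, 124, 152], [21, 125, 151], [19, 118, 117], [11, 21, 135], [19, 118, 147], [19, 113, 108], [19, 26, 140], [22, 115, 151], [22, 122, 153], [23, 122, 151], [23, 120, 151]]
knob (array([344.35294118, 146.14705882]), array([341, 143,   8,   8,  34], dtype=int32)) (array([238.39655172, 231.0862069 ]), array([234, 227,   9,   9,  58], dtype=int32))
(array([0.48627933, 0.24854503, 0.01960247]), [np.float64(0.20385507073385903), np.float64(0.20385507073393824)])
[[23, 102, 145], [22, 104, 147], [19, 109, 147], [19, 112, 127], [18, 141, 107], [20, 151, 137], [22, 143, 144
[... 309 characters left out ...]
tud (array([319.65497076, 191.5380117 ]), array([312, 184,  16,  15, 171], dtype=int32)) (array([321.85185185, 201.40740741]), array([317, 197,  11,  10,  81], dtype=int32))
(array([ 0.5833502 , -0.02548019,  0.18417296]), [np.float64(0.3239397480979775), np.float64(0.32393974809800047)])
[[20, 6, 119], [20, 7, 117], [24, 16, 82], [17, 85, 54], [16, 110, 51], [18, 122, 46], [24, 83, 49], [13, 98, 47], [23, 92, 50], [22, 74, 52], [25, 15, 103], [24, 11, 121], [21, 15, 121]]
[[165, 4, 144], [0, 2, 143], [170, 6, 137], [15, 37, 82], [18, 64, 72], [20, 75, 61], [20, 91, 56], [18, 84, 61], [17, 57, 72], [12, 27, 96], [165, 4, 143], [0, 2, 143], [150, 4, 143]]
[ 0.7478836  -0.08404336  0.        ]
```

```bash
cat >> h.py <<'E'
from scipy.spatial.transform import Rotation as Ro
def shift(o,X,yaw,base=None):
    """tool-frame shift (mm) & turn (rad) from current pose to world X(m), tool down at yaw"""
    R=Ro.from_euler("xyz",o["tool_rot"],degrees=True)
    return np.round(R.inv().apply(np.array(X)-o["tool_pos"])*1000,1),np.round((R.inv()*Ro.from_euler("xyz",[180,0,yaw],degrees=True)).as_rotvec(),4)
E
python3 - <<'E'
from h import *
from cell import sensors
print(shift(sensors.get_obs(),[.486,.2485,.19],90))
E
```

```text
(array([-332.6, -216.8,   40.1]), array([-1.300e-03,  9.000e-04,  1.128e+00]))
```

Emit:
{"api": "drive_tool", "payload": {
  "moves": [
    {"x": -110, "y": -72, "z": 14, "rz": 0.37, "fingers": -1},
    {"x": -220, "y": -144, "z": 28, "rz": 0.75, "fingers": -1},
    {"x": -333, "y": -217, "z": 40, "rz": 1.128, "fingers": -1},
    {"x": -333, "y": -217, "z": 40, "rz": 1.128, "fingers": -1},
    {"x": -333, "y": -217, "z": 40, "rz": 1.128, "fingers": -1},
    {"x": -333, "y": -217, "z": 40, "rz": 1.128, "fingers": -1},
    {"x": -333, "y": -217, "z": 40, "rz": 1.128, "fingers": -1},
    {"x": -333, "y": -217, "z": 40, "rz": 1.128, "fingers": -1},
    {"x": -333, "y": -217, "z": 40, "rz": 1.128, "fingers": -1},
    {"x": -333, "y": -217, "z": 40, "rz": 1.128, "fingers": -1}
  ]
}}

```text
invalid input at $.moves[0]: expected keys x, y, z, rx, ry, rz, fingers
```

Run:
```python
from h import *
from cell import sensors,vision
o=sensors.get_obs();print(o["tool_pos"],o["tool_rot"])
c=vision.read_camera("wrist");np.savez("w1.npz",**c);cv2.imwrite("pics/w1.png",c["image"][:,:,::-1])
p=proj(c,np.array([.4863,.2485,.0196]));print(p)
print(blob(c,p,40,lambda h,s,v:s>140))
print(shift(o,[.50,-.0255,.33],90))
```

```text
[0.27837211 0.58691396 0.22972031] [-1.79915942e+02  4.77234878e-03  1.54631045e+02]
[181.71075784 390.2610095 ]
(array([187.25862069, 376.84482759]), array([179, 365,  18,  21,  58], dtype=int32))
(array([-462.7, -458.5,  -99.6]), array([-1.300e-03,  9.000e-04,  1.128e+00]))
```

View pics/w1.png

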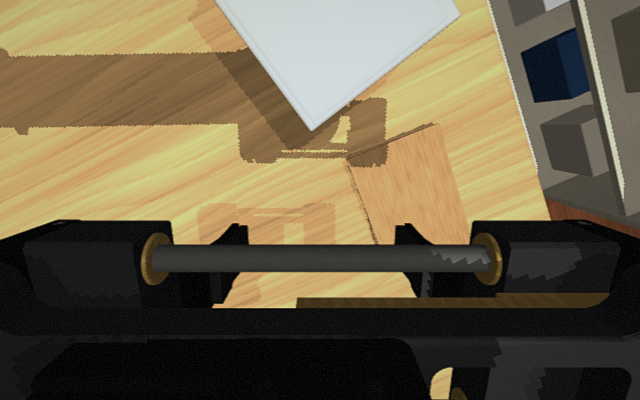

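The wrist view shows the gripper at rows 220–400 and a clear view of the table above that. The move was refused because some keys were missing, so I'm resending it with all of them.

Emit:
{"api": "drive_tool", "payload": {
  "moves": [
    {"x": -110, "y": -72, "z": 14, "rx": 0, "ry": 0, "rz": 0.37, "fingers": -1},
    {"x": -220, "y": -144, "z": 28, "rx": 0, "ry": 0, "rz": 0.75, "fingers": -1},
    {"x": -333, "y": -217, "z": 40, "rx": 0, "ry": 0, "rz": 1.128, "fingers": -1},
    {"x": -333, "y": -217, "z": 40, "rx": 0, "ry": 0, "rz": 1.128, "fingers": -1},
    {"x": -333, "y": -217, "z": 40, "rx": 0, "ry": 0, "rz": 1.128, "fingers": -1},
    {"x": -333, "y": -217, "z": 40, "rx": 0, "ry": 0, "rz": 1.128, "fingers": -1},
    {"x": -333, "y": -217, "z": 40, "rx": 0, "ry": 0, "rz": 1.128, "fingers": -1},
    {"x": -333, "y": -217, "z": 40, "rx": 0, "ry": 0, "rz": 1.128, "fingers": -1},
    {"x": -333, "y": -217, "z": 40, "rx": 0, "ry": 0, "rz": 1.128, "fingers": -1},
    {"x": -333, "y": -217, "z": 40, "rx": 0, "ry": 0, "rz": 1.128, "fingers": -1}
  ]
}}

```text
time_s: 1.45
tool_pos: [0.4855, 0.2505, 0.1906]
tool_rot: [-180.0, -0.0, 90.2]
force: [-0.2, 0.4, -0.5]
grip_width: 0.0873
grasp_force: 0.0
```

Run:
```python
from h import *
from cell import sensors,vision
o=sensors.get_obs();print(o["time_s"],o["tool_pos"],o["tool_rot"])
c=vision.read_camera("wrist");np.savez("w1.npz",**c);cv2.imwrite("pics/w1b.png",c["image"][:,:,::-1])
p=proj(c,np.array([.4863,.2485,.0196]));print(p)
print(blob(c,p,40,lambda h,s,v:s>140))
print(shift(o,[.50,-.0255,.33],90))
```

```text
1.45 [0.48548759 0.25054008 0.19060418] [-1.79989724e+02 -3.11096949e-02  9.01941727e+01]
[322.40488218 187.73720038]
(array([321.82404181, 186.72125436]), array([308, 173,  28,  28, 574], dtype=int32))
(array([-276. ,   13.6, -139.5]), array([-0.0002, -0.0005,  0.0034]))
```

View pics/w1b.png

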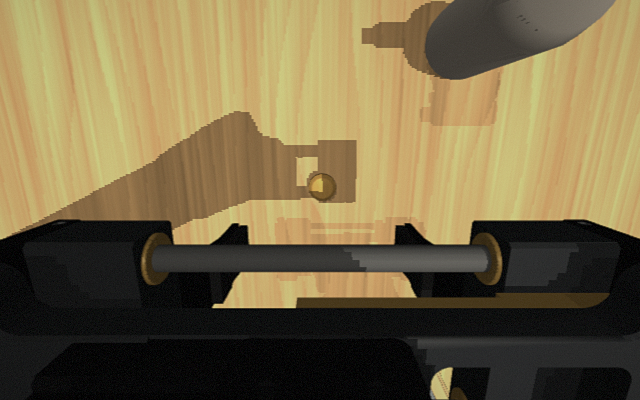

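The knob shows at (322,187), which agrees with the two-view estimate to about 1 px. Next I go above the stud.

Emit:
{"api": "drive_tool", "payload": {
  "moves": [
    {"x": -20, "y": 4, "z": -60, "rx": 0, "ry": 0, "rz": 0, "fingers": -1},
    {"x": -70, "y": 20, "z": -110, "rx": 0, "ry": 0, "rz": 0, "fingers": -1},
    {"x": -125, "y": 45, "z": -150, "rx": 0, "ry": 0, "rz": 0, "fingers": -1},
    {"x": -180, "y": 70, "z": -160, "rx": 0, "ry": 0, "rz": 0, "fingers": -1},
    {"x": -236, "y": 97, "z": -160, "rx": 0, "ry": 0, "rz": 0, "fingers": -1},
    {"x": -256, "y": 97, "z": -160, "rx": 0, "ry": 0, "rz": 0, "fingers": -1},
    {"x": -256, "y": 97, "z": -160, "rx": 0, "ry": 0, "rz": 0, "fingers": -1},
    {"x": -256, "y": 97, "z": -160, "rx": 0, "ry": 0, "rz": 0, "fingers": -1},
    {"x": -256, "y": 97, "z": -160, "rx": 0, "ry": 0, "rz": 0, "fingers": -1}
  ]
}}

```text
time_s: 2.62
tool_pos: [0.5833, -0.005, 0.3504]
tool_rot: [-180.0, -0.0, 90.2]
force: [-0.4, 0.4, -0.8]
grip_width: 0.0871
grasp_force: 0.0
```

Run:
```python
from h import *
from cell import sensors,vision
o=sensors.get_obs();print(o["time_s"],o["tool_pos"],o["tool_rot"])
c=vision.read_camera("wrist");np.savez("w2.npz",**c);cv2.imwrite("pics/w2.png",c["image"][:,:,::-1])
p=proj(c,np.array([.5834,-.0255,.187]));print(p,proj(c,np.array([.5834,-.0255,.215])))
print(blob(c,p,45,lambda h,s,v:v<75))
print(shift(o,[.444,-.307,.33],90),shift(o,[.444,-.307,.16],90))
```

```text
2.625 [ 0.58328197 -0.00497319  0.35041774] [-1.79982197e+02 -4.79570941e-02  9.02157522e+01]
[321.73579672 205.07848633] [321.78147201 212.23807597]
(array([321.05605381, 204.30605381]), array([304, 188,  34,  34, 892], dtype=int32))
(array([-301.5, -140.4,   20.2]), array([-0.0003, -0.0008,  0.0038])) (array([-301.7, -140.4,  190.2]), array([-0.0003, -0.0008,  0.0038]))
```

View pics/w2.png

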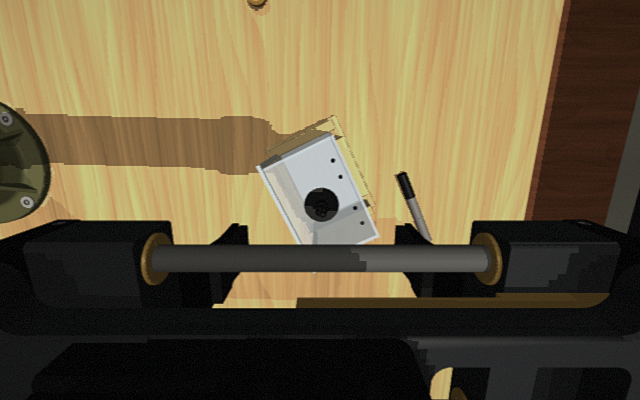

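The stud's flange is centred at (321,204), matching the prediction to 1 px. The rim is on the side nearer the robot. Moving to the spacer.

Emit:
{"api": "drive_tool", "payload": {
  "moves": [
    {"x": -55, "y": -25, "z": 0, "rx": 0, "ry": 0, "rz": 0, "fingers": -1},
    {"x": -110, "y": -50, "z": 0, "rx": 0, "ry": 0, "rz": 0, "fingers": -1},
    {"x": -165, "y": -75, "z": 10, "rx": 0, "ry": 0, "rz": 0, "fingers": -1},
    {"x": -215, "y": -100, "z": 40, "rx": 0, "ry": 0, "rz": 0, "fingers": -1},
    {"x": -260, "y": -120, "z": 80, "rx": 0, "ry": 0, "rz": 0, "fingers": -1},
    {"x": -302, "y": -140, "z": 120, "rx": 0, "ry": 0, "rz": 0, "fingers": -1},
    {"x": -302, "y": -140, "z": 175, "rx": 0, "ry": 0, "rz": 0, "fingers": -1},
    {"x": -302, "y": -140, "z": 190, "rx": 0, "ry": 0, "rz": 0, "fingers": -1},
    {"x": -302, "y": -140, "z": 190, "rx": 0, "ry": 0, "rz": 0, "fingers": -1},
    {"x": -302, "y": -140, "z": 190, "rx": 0, "ry": 0, "rz": 0, "fingers": -1}
  ]
}}

```text
time_s: 3.92
tool_pos: [0.4454, -0.3094, 0.1627]
tool_rot: [179.8, 0.1, 90.1]
force: [-0.4, -0.4, 0.8]
grip_width: 0.0872
grasp_force: 0.0
```

Run:
```python
from h import *
from cell import sensors,vision
o=sensors.get_obs();print(o["time_s"],o["tool_pos"],o["tool_rot"])
c=vision.read_camera("wrist");np.savez("w3.npz",**c);cv2.imwrite("pics/w3.png",c["image"][:,:,::-1])
p=proj(c,np.array([.4439,-.3067,.018]));print(p)
hsv=cv2.cvtColor(c["image"],cv2.COLOR_RGB2HSV);q=np.round(p).astype(int);print(hsv[q[1],q[0]-24:q[0]+26:3].tolist())
def hull(c,near,r,f):
    h=cv2.cvtColor(c["image"],cv2.COLOR_RGB2HSV).astype(int);m=f(h[...,0],h[...,1],h[...,2]).astype(np.uint8)
    yy,xx=np.mgrid[:400,:640];m[(xx-near[0])**2+(yy-near[1])**2>r*r]=0
    cs=max(cv2.findContours(m,cv2.RETR_EXTERNAL,cv2.CHAIN_APPROX_NONE)[0],key=len);return cv2.minEnclosingCircle(cs)
print(hull(c,p,30,lambda h,s,v:s<60))
T=dict(np.load("top0.npz"));S=dict(np.load("scene0.npz"))
a=hull(c,p,30,lambda h,s,v:s<60);print(tri((c,a[0]),(T,(403.6,244.9)),(S,(216.05,275.6))),plane(c,a[0],.018),plane(c,a[0],.009))
w1=dict(np.load("w1.npz"));print("knob",tri((w1,(321.8,186.7)),(T,(238.4,231.1)),(S,(344.35,146.9))),plane(w1,(321.8,186.7),.02))
w2=dict(np.load("w2.npz"));print("stud",tri((w2,(321.05,204.3)),(T,(321.85,201.4)),(S,(319.65,191.5))),plane(w2,(321.05,204.3),.187))
print(shift(o,[*plane(c,a[0],.018)[:2],.011],90))
```

```text
3.925 [ 0.44538374 -0.30937383  0.16266815] [1.79815663e+02 6.96529025e-02 9.01135072e+01]
[319.86556018 188.33774134]
[[17, 123, 139], [20, 119, 212], [22, 108, 212], [22, 114, 190], [32, 27, 190], [98, 15, 211], [17, 124, 192], [21, 115, 216], [21, 112, 217], [17, 128, 134], [21, 49, 84], [34, 26, 139], [16, 126, 132], [17, 126, 144], [18, 123, 135], [17, 125, 145], [16, 127, 142]]
((319.0294189453125, 186.26470947265625), 12.619428634643555)
(array([ 0.44338835, -0.3066852 ,  0.00737619]), [np.float64(0.4105463722218638), np.float64(0.6204301218305949), np.float64(0.23055768863156423)]) [ 0.44301811 -0.30447145  0.018     ] [ 0.44298428 -0.30636251  0.009     ]
knob (array([0.48593145, 0.24907133, 0.01530935]), [np.float64(0.4071332120958162), np.float64(0.46482823021526376), np.float64(0.17359027958938064)]) [0.4856008  0.24979472 0.02      ]
stud (array([ 0.58307019, -0.02539653,  0.18402996]), [np.float64(0.45142052426701085), np.float64(0.27885962716827634), np.float64(0.49120191488878107)]) [ 0.58261742 -0.02458639  0.187     ]
(array([  5.1,  -2.8, 151.7]), array([0.0032, 0.0012, 0.002 ]))
```

View pics/w3.png

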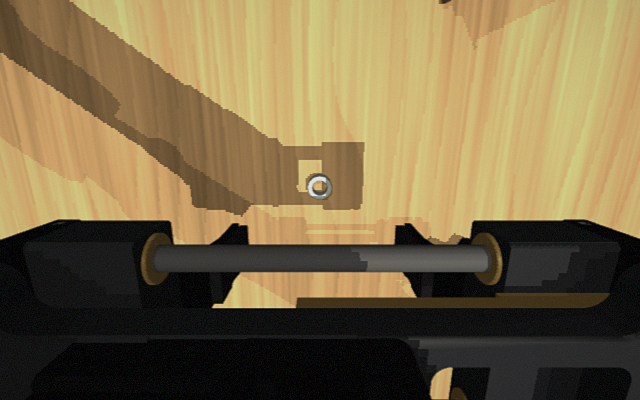

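The spacer ring is at (319,186), with all rays agreeing to under 0.7 mm. Descending and gripping.

Emit:
{"api": "drive_tool", "payload": {
  "force": 25,
  "moves": [
    {"x": 3.5, "y": -2.4, "z": 40, "rx": 0.003, "ry": 0.001, "rz": 0, "fingers": -1},
    {"x": 3.5, "y": -2.4, "z": 80, "rx": 0.003, "ry": 0.001, "rz": 0, "fingers": -1},
    {"x": 3.5, "y": -2.4, "z": 115, "rx": 0.003, "ry": 0.001, "rz": 0, "fingers": -1},
    {"x": 3.5, "y": -2.4, "z": 138, "rx": 0.003, "ry": 0.001, "rz": 0, "fingers": -1},
    {"x": 3.5, "y": -2.4, "z": 148, "rx": 0.003, "ry": 0.001, "rz": 0, "fingers": -1},
    {"x": 3.5, "y": -2.4, "z": 151, "rx": 0.003, "ry": 0.001, "rz": 0, "fingers": -1},
    {"x": 3.5, "y": -2.4, "z": 151, "rx": 0.003, "ry": 0.001, "rz": 0, "fingers": -1},
    {"x": 3.5, "y": -2.4, "z": 151, "rx": 0.003, "ry": 0.001, "rz": 0, "fingers": -1}
  ]
}}

```text
time_s: 4.97
tool_pos: [0.4419, -0.3063, 0.0106]
tool_rot: [-179.9, -0.0, 90.0]
force: [0.2, 0.5, -0.3]
grip_width: 0.0872
grasp_force: 0.0
```

Run:
```python
from h import *
from cell import sensors,vision
o=sensors.get_obs();print(o["time_s"],o["tool_pos"],o["tool_rot"],o["force"])
c=vision.read_camera("wrist");np.savez("w4.npz",**c)
print(proj(c,np.array([.4430,-.3060,.018])))
cv2.imwrite("pics/w4.png",cv2.resize(c["image"][200:340,200:440],(720,420))[:,:,::-1])
```

```text
4.975 [ 0.44186512 -0.30628249  0.01056213] [-1.79936965e+02 -2.79914170e-02  9.00064500e+01] [ 0.21465343  0.49184585 -0.28195323]
[324.32383629 251.61559271]
```

View pics/w4.png

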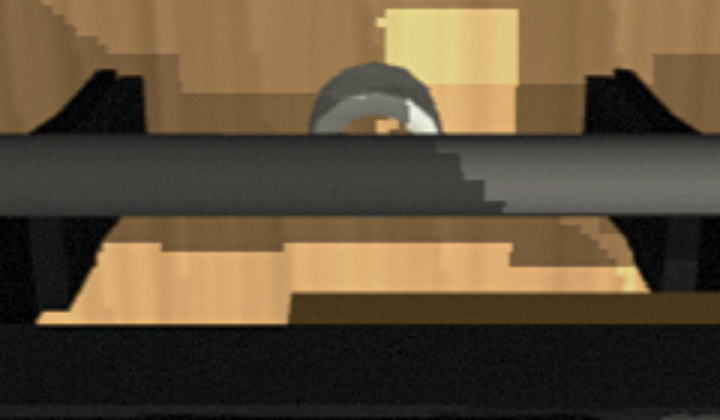

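The spacer stands between the fingers: outline top at about (325,220.7), ring top edge at row 231 and the bar below that. Gripping it.

Emit:
{"api": "drive_tool", "payload": {
  "force": 25,
  "moves": [
    {"x": 0, "y": 0.8, "z": 0, "rx": 0, "ry": 0, "rz": 0, "fingers": 0},
    {"x": 0, "y": 0.8, "z": 0, "rx": 0, "ry": 0, "rz": 0, "fingers": 0.2},
    {"x": 0, "y": 0.8, "z": 0, "rx": 0, "ry": 0, "rz": 0, "fingers": 0.4},
    {"x": 0, "y": 0.8, "z": 0, "rx": 0, "ry": 0, "rz": 0, "fingers": 1},
    {"x": 0, "y": 0.8, "z": 0, "rx": 0, "ry": 0, "rz": 0, "fingers": 1},
    {"x": 0, "y": 0.8, "z": 0, "rx": 0, "ry": 0, "rz": 0, "fingers": 1}
  ]
}}

```text
time_s: 5.78
tool_pos: [0.4419, -0.3059, 0.0095]
tool_rot: [-179.8, -0.1, 90.0]
force: [1.5, -0.4, 0.2]
grip_width: 0.0349
grasp_force: 0.0
```

Run:
```python
from h import *
from cell import sensors,vision
w=dict(np.load("w4.npz"))
print(plane(w,(325,220.7),0)-[0,.013,0],plane(w,(325,230.7),.018)-[0,.013,0])
o=sensors.get_obs();print(o["time_s"],o["tool_pos"],o["tool_rot"],o["force"],o["grip_width"],o["grasp_force"])
c=vision.read_camera("wrist");np.savez("w5.npz",**c)
g=c["image"].astype(int).sum(2)[205:250,320:330].mean(1);print(np.round(g).tolist())
g=w["image"].astype(int).sum(2)[205:250,320:330].mean(1);print(np.round(g).tolist())
```

```text
[ 0.44353991 -0.30721917  0.        ] [ 0.44332763 -0.30683576  0.018     ]
5.775 [ 0.44187713 -0.30591417  0.00952575] [-1.79829736e+02 -6.04605714e-02  8.99985975e+01] [ 1.48515996 -0.38076366  0.20810901] 0.03489649742573992 0.0
[363.0, 364.0, 364.0, 364.0, 365.0, 365.0, 365.0, 365.0, 363.0, 365.0, 360.0, 358.0, 355.0, 355.0, 356.0, 358.0, 350.0, 287.0, 261.0, 269.0, 270.0, 264.0, 258.0, 256.0, 255.0, 259.0, 240.0, 302.0, 373.0, 367.0, 359.0, 352.0, 344.0, 339.0, 328.0, 285.0, 276.0, 362.0, 366.0, 225.0, 109.0, 125.0, 144.0, 154.0, 166.0]
[382.0, 441.0, 442.0, 440.0, 380.0, 376.0, 377.0, 380.0, 376.0, 375.0, 372.0, 367.0, 368.0, 370.0, 373.0, 363.0, 281.0, 252.0, 256.0, 256.0, 250.0, 245.0, 248.0, 246.0, 228.0, 248.0, 324.0, 384.0, 351.0, 340.0, 336.0, 330.0, 321.0, 295.0, 279.0, 368.0, 374.0, 374.0, 371.0, 261.0, 111.0, 118.0, 138.0, 147.0, 156.0]
```

Emit:
{"api": "drive_tool", "payload": {
  "moves": [
    {"x": -0.5, "y": 0.8, "z": 0, "rx": 0, "ry": 0, "rz": 0, "fingers": 1},
    {"x": -0.5, "y": 0.8, "z": 0, "rx": 0, "ry": 0, "rz": 0, "fingers": 1},
    {"x": -0.5, "y": 0.8, "z": 0, "rx": 0, "ry": 0, "rz": 0, "fingers": 1},
    {"x": -0.5, "y": 0.8, "z": 0, "rx": 0, "ry": 0, "rz": 0, "fingers": 1}
  ]
}}

```text
time_s: 6.32
tool_pos: [0.4426, -0.3064, 0.0095]
tool_rot: [-179.8, -0.1, 90.0]
force: [-0.2, -0.0, -1.1]
grip_width: 0.0253
grasp_force: 25.0
```

Run:
```python
from h import *
from cell import sensors,vision
o=sensors.get_obs();print(o["time_s"],o["tool_pos"],o["tool_rot"],o["force"],o["grip_width"],o["grasp_force"])
c=vision.read_camera("wrist");np.savez("w5.npz",**c)
g=c["image"].astype(int).sum(2)[215:250,320:330].mean(1);print(np.round(g).tolist())
R=Ro.from_euler("xyz",o["tool_rot"],degrees=True)
Rc=np.array(c["R"]); print("cam in tool",R.inv().apply(-Rc.T@c["t"]-o["tool_pos"]),(Rc@R.as_matrix()).round(4).tolist())
```

```text
6.325 [ 0.44264377 -0.30640965  0.0095332 ] [-1.79831130e+02 -6.14256755e-02  8.99996330e+01] [-0.17301526 -0.03232725 -1.13086391] 0.025297682704679365 24.999499171972275
[354.0, 351.0, 352.0, 349.0, 352.0, 353.0, 352.0, 317.0, 265.0, 255.0, 262.0, 260.0, 255.0, 251.0, 240.0, 223.0, 226.0, 269.0, 335.0, 364.0, 352.0, 345.0, 341.0, 336.0, 326.0, 300.0, 279.0, 278.0, 277.0, 181.0, 107.0, 121.0, 144.0, 152.0, 164.0]
cam in tool [ 0.06756869 -0.000603   -0.15462129] [[0.0002, 1.0, 0.0001], [-0.9694, 0.0002, -0.2454], [-0.2454, -0.0, 0.9694]]
```

Emit:
{"api": "drive_tool", "payload": {
  "moves": [
    {"x": 0, "y": 0, "z": -40, "rx": 0, "ry": 0, "rz": 0, "fingers": 1},
    {"x": 0, "y": 0, "z": -95, "rx": 0, "ry": 0, "rz": 0, "fingers": 1},
    {"x": 20, "y": 5, "z": -150, "rx": 0, "ry": 0, "rz": 0, "fingers": 1},
    {"x": 50, "y": 20, "z": -200, "rx": 0, "ry": 0, "rz": 0, "fingers": 1},
    {"x": 90, "y": 40, "z": -240, "rx": 0, "ry": 0, "rz": 0, "fingers": 1},
    {"x": 135, "y": 65, "z": -270, "rx": 0, "ry": 0, "rz": 0, "fingers": 1},
    {"x": 180, "y": 95, "z": -280, "rx": 0, "ry": 0, "rz": 0, "fingers": 1},
    {"x": 225, "y": 125, "z": -280, "rx": 0, "ry": 0, "rz": 0, "fingers": 1},
    {"x": 260, "y": 140, "z": -280, "rx": 0, "ry": 0, "rz": 0, "fingers": 1},
    {"x": 261, "y": 140, "z": -280, "rx": 0, "ry": 0, "rz": 0, "fingers": 1},
    {"x": 261, "y": 140, "z": -280, "rx": 0, "ry": 0, "rz": 0, "fingers": 1},
    {"x": 261, "y": 140, "z": -280, "rx": 0, "ry": 0, "rz": 0, "fingers": 1}
  ]
}}

```text
time_s: 7.88
tool_pos: [0.583, -0.0476, 0.2896]
tool_rot: [-179.8, -0.0, 89.8]
force: [0.0, 0.4, -0.3]
grip_width: 0.0252
grasp_force: 25.0
```

```bash
cat >> h.py <<'E'
def rtool(c,o):
    """ray fn in tool frame"""
    R=Ro.from_euler("xyz",o["tool_rot"],degrees=True)
    def f(p,zt):
        a,d=ray(c,p);a=R.inv().apply(a-o["tool_pos"]);d=R.inv().apply(d);return a+d*(zt-a[2])/d[2]
    return f
E
python3 - <<'E'
from h import *
from cell import sensors,vision
o=sensors.get_obs();print(o["time_s"],o["tool_pos"],o["tool_rot"],o["grip_width"],o["grasp_force"])
c=vision.read_camera("wrist");np.savez("w6.npz",**c)
g=c["image"].astype(int).sum(2)[205:250,320:330].mean(1);print(np.round(g).tolist())
print(proj(c,np.array([.583,-.025,.187])))
cv2.imwrite("pics/w6.png",cv2.resize(c["image"][140:260,220:420],(800,480),interpolation=cv2.INTER_CUBIC)[:,:,::-1])
b=blob(c,proj(c,np.array([.583,-.025,.187])),40,lambda h,s,v:v<75);print(b)
w2=dict(np.load("w2.npz"));T=dict(np.load("top0.npz"));S=dict(np.load("scene0.npz"))
print(plane(c,b[0],.187),tri((c,b[0]),(w2,(321.05,204.3)),(T,(321.85,201.4)),(S,(319.65,191.5))))
f=rtool(c,o);print("spacer tool x,y by bottom/top edge at rows 222.5/232.3:",f((324,222.5),.0095),f((324,232.3),-.0085))
E
```

```text
7.875 [ 0.58300516 -0.04762811  0.28964515] [-1.79844875e+02 -4.54596645e-02  8.98407003e+01] 0.02519655758399245 24.999237935990095
[462.0, 454.0, 454.0, 452.0, 453.0, 454.0, 460.0, 468.0, 474.0, 484.0, 487.0, 488.0, 488.0, 488.0, 490.0, 494.0, 488.0, 374.0, 256.0, 231.0, 233.0, 235.0, 228.0, 227.0, 224.0, 225.0, 238.0, 287.0, 298.0, 327.0, 323.0, 316.0, 309.0, 300.0, 298.0, 390.0, 467.0, 496.0, 517.0, 316.0, 106.0, 102.0, 125.0, 136.0, 144.0]
[322.04924029 176.74833356]
(array([321.45088677, 176.39699864]), array([ 300,  155,   43,   44, 1466], dtype=int32))
[ 0.58246415 -0.02468002  0.187     ] (array([ 0.5829003 , -0.02534029,  0.18385592]), [np.float64(0.4574189662861565), np.float64(0.2995894814456916), np.float64(0.4016404520781371), np.float64(0.5971601736692272)])
spacer tool x,y by bottom/top edge at rows 222.5/232.3: [0.01127215 0.00110016 0.0095    ] [ 0.01192469  0.00092685 -0.0085    ]
```

View pics/w6.png

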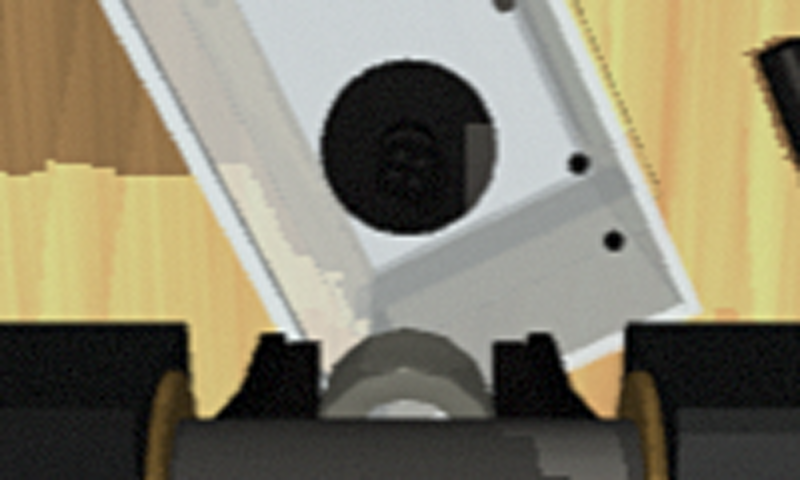

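The flange centre is at about (321.5,176.4), and the spacer sits between the fingers at column 322. The spacer centre is about 1.4 mm toward tool −x. Aligning and starting down.

Emit:
{"api": "drive_tool", "payload": {
  "moves": [
    {"x": 24.1, "y": -0.3, "z": 20, "rx": 0, "ry": 0, "rz": 0, "fingers": 1},
    {"x": 24.1, "y": -0.3, "z": 45, "rx": 0, "ry": 0, "rz": 0, "fingers": 1},
    {"x": 24.1, "y": -0.3, "z": 58, "rx": 0, "ry": 0, "rz": 0, "fingers": 1},
    {"x": 24.1, "y": -0.3, "z": 62, "rx": 0, "ry": 0, "rz": 0, "fingers": 1},
    {"x": 24.1, "y": -0.3, "z": 66, "rx": 0, "ry": 0, "rz": 0, "fingers": 1},
    {"x": 24.1, "y": -0.3, "z": 68, "rx": 0, "ry": 0, "rz": 0, "fingers": 1},
    {"x": 24.1, "y": -0.3, "z": 70, "rx": 0, "ry": 0, "rz": 0, "fingers": 1},
    {"x": 24.1, "y": -0.3, "z": 70, "rx": 0, "ry": 0, "rz": 0, "fingers": 1}
  ]
}}

```text
time_s: 8.93
tool_pos: [0.5834, -0.0226, 0.2196]
tool_rot: [-179.9, 0.0, 90.0]
force: [0.8, -3.3, -0.3]
grip_width: 0.0255
grasp_force: 25.0
```

Emit:
{"api": "drive_tool", "payload": {
  "moves": [
    {"x": -1, "y": 0, "z": 0, "rx": 0, "ry": 0, "rz": 0, "fingers": 1},
    {"x": -1, "y": 0, "z": 1, "rx": 0, "ry": 0, "rz": 0, "fingers": 1},
    {"x": -1, "y": 0, "z": 3, "rx": 0, "ry": 0, "rz": 0, "fingers": 1},
    {"x": -1, "y": 0, "z": 5, "rx": 0, "ry": 0, "rz": 0, "fingers": 1},
    {"x": -1, "y": 0, "z": 5, "rx": 0, "ry": 0, "rz": 0, "fingers": 1}
  ]
}}

```text
time_s: 9.55
tool_pos: [0.583, -0.0228, 0.214]
tool_rot: [-179.8, -0.0, 90.0]
force: [2.2, -3.1, -1.1]
grip_width: 0.0255
grasp_force: 25.0
```

Emit:
{"api": "drive_tool", "payload": {
  "moves": [
    {"x": -1.2, "y": 0.5, "z": 0, "rx": 0, "ry": 0, "rz": 0, "fingers": 1},
    {"x": -1.2, "y": 0.5, "z": 3, "rx": 0, "ry": 0, "rz": 0, "fingers": 1},
    {"x": -1.2, "y": 0.5, "z": 6, "rx": 0, "ry": 0, "rz": 0, "fingers": 1},
    {"x": -1.2, "y": 0.5, "z": 9, "rx": 0, "ry": 0, "rz": 0, "fingers": 1},
    {"x": -1.2, "y": 0.5, "z": 12, "rx": 0, "ry": 0, "rz": 0, "fingers": 1},
    {"x": -1.2, "y": 0.5, "z": 12, "rx": 0, "ry": 0, "rz": 0, "fingers": 1}
  ]
}}

```text
time_s: 10.3
tool_pos: [0.5831, -0.0237, 0.2019]
tool_rot: [-179.8, -0.1, 90.0]
force: [1.2, -2.5, -1.0]
grip_width: 0.0254
grasp_force: 25.0
```

Sliding freely. The remaining distance is about 5.5 mm.

Emit:
{"api": "drive_tool", "payload": {
  "moves": [
    {"x": -0.6, "y": 0.3, "z": 2, "rx": 0, "ry": 0, "rz": 0, "fingers": 1},
    {"x": -0.6, "y": 0.3, "z": 4, "rx": 0, "ry": 0, "rz": 0, "fingers": 1},
    {"x": -0.6, "y": 0.3, "z": 5.5, "rx": 0, "ry": 0, "rz": 0, "fingers": 1},
    {"x": -0.6, "y": 0.3, "z": 7, "rx": 0, "ry": 0, "rz": 0, "fingers": 1},
    {"x": -0.6, "y": 0.3, "z": 7, "rx": 0, "ry": 0, "rz": 0, "fingers": 1}
  ]
}}

```text
time_s: 10.92
tool_pos: [0.5837, -0.0239, 0.1965]
tool_rot: [-179.8, -0.1, 90.0]
force: [-2.7, 0.2, 6.4]
grip_width: 0.0252
grasp_force: 25.0
```

Emit:
{"api": "drive_tool", "payload": {
  "moves": [
    {"x": 0, "y": -0.3, "z": -1, "rx": 0, "ry": 0, "rz": 0, "fingers": 0.3},
    {"x": 0, "y": -0.3, "z": -1, "rx": 0, "ry": 0, "rz": 0, "fingers": 0.08},
    {"x": 0, "y": -0.3, "z": -1, "rx": 0, "ry": 0, "rz": 0, "fingers": 0.08},
    {"x": 0, "y": -0.3, "z": -1, "rx": 0, "ry": 0, "rz": 0, "fingers": 0.08},
    {"x": 0, "y": -0.3, "z": -10, "rx": 0, "ry": 0, "rz": 0, "fingers": 0.08},
    {"x": 0, "y": -0.3, "z": -40, "rx": 0, "ry": 0, "rz": 0, "fingers": 0.08},
    {"x": 0, "y": -0.3, "z": -90, "rx": 0, "ry": 0, "rz": 0, "fingers": -1},
    {"x": 0, "y": -0.3, "z": -120, "rx": 0, "ry": 0, "rz": 0, "fingers": -1},
    {"x": 0, "y": -0.3, "z": -120, "rx": 0, "ry": 0, "rz": 0, "fingers": -1},
    {"x": 0, "y": -0.3, "z": -120, "rx": 0, "ry": 0, "rz": 0, "fingers": -1}
  ]
}}

```text
time_s: 12.18
tool_pos: [0.5835, -0.0244, 0.315]
tool_rot: [-179.8, -0.1, 90.0]
force: [0.2, -0.3, -1.2]
grip_width: 0.0719
grasp_force: 0.0
```

Run:
```python
from h import *
from cell import sensors,vision
o=sensors.get_obs();print(o["time_s"],o["tool_pos"],o["tool_rot"],o["grip_width"],o["grasp_force"])
c=vision.read_camera("wrist");np.savez("w7.npz",**c)
p=proj(c,np.array([.583,-.025,.196]));q=np.round(p).astype(int);print(p)
cv2.imwrite("pics/w7.png",cv2.resize(c["image"][140:260,220:420],(800,480),interpolation=cv2.INTER_CUBIC)[:,:,::-1])
print(shift(o,[.486,.249,.30],90),shift(o,[.486,.249,.011],90))
```

```text
12.175 [ 0.58346457 -0.02438951  0.31496528] [-1.79790541e+02 -6.34489866e-02  9.00038819e+01] 0.07185109466430685 0.0
[321.71567897 197.54760324]
(array([273.4, -97.4,  15.6]), array([-0.0037, -0.0011,  0.0001])) (array([273.1, -96.3, 304.6]), array([-0.0037, -0.0011,  0.0001]))
```

View pics/w7.png

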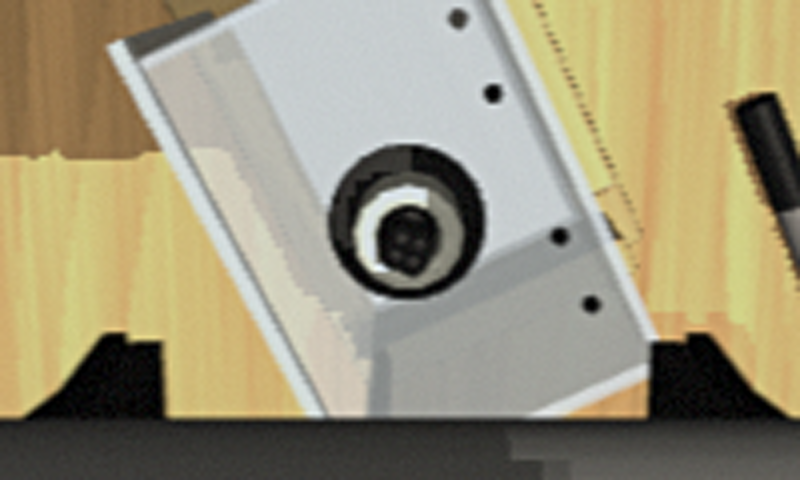

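The spacer is down around the stud, flat on the flange, with the ring centred at about (322,197). Now the knob.

Emit:
{"api": "drive_tool", "payload": {
  "moves": [
    {"x": 50, "y": -15, "z": 0, "rx": -0.003, "ry": -0.001, "rz": 0, "fingers": -1},
    {"x": 105, "y": -35, "z": 0, "rx": -0.003, "ry": -0.001, "rz": 0, "fingers": -1},
    {"x": 160, "y": -55, "z": 20, "rx": -0.003, "ry": -0.001, "rz": 0, "fingers": -1},
    {"x": 210, "y": -75, "z": 50, "rx": -0.003, "ry": -0.001, "rz": 0, "fingers": -1},
    {"x": 250, "y": -90, "z": 90, "rx": -0.003, "ry": -0.001, "rz": 0, "fingers": -1},
    {"x": 273, "y": -97, "z": 140, "rx": -0.003, "ry": -0.001, "rz": 0, "fingers": -1},
    {"x": 273, "y": -97, "z": 195, "rx": -0.003, "ry": -0.001, "rz": 0, "fingers": -1},
    {"x": 273, "y": -97, "z": 225, "rx": -0.003, "ry": -0.001, "rz": 0, "fingers": -1},
    {"x": 273, "y": -97, "z": 225, "rx": -0.003, "ry": -0.001, "rz": 0, "fingers": -1},
    {"x": 273, "y": -97, "z": 225, "rx": -0.003, "ry": -0.001, "rz": 0, "fingers": -1}
  ]
}}

```text
time_s: 13.48
tool_pos: [0.4867, 0.249, 0.0919]
tool_rot: [179.9, -0.0, 90.0]
force: [0.4, -0.1, 0.3]
grip_width: 0.0868
grasp_force: 0.0
```

Run:
```python
from h import *
from cell import sensors,vision
w=dict(np.load("w7.npz"));print("stud wrist",plane(w,(321.75,195.2),.187))
o=sensors.get_obs();print(o["time_s"],o["tool_pos"],o["tool_rot"],o["grip_width"])
c=vision.read_camera("wrist");np.savez("w8.npz",**c)
p=proj(c,np.array([.486,.249,.017]));print(p)
b=blob(c,p,40,lambda h,s,v:s>140);print(b, plane(c,b[0],.02))
hsv=cv2.cvtColor(c["image"],cv2.COLOR_RGB2HSV);x,y=np.round(p).astype(int);print(hsv[y,x-40:x+41:4].tolist())
print(shift(o,[.4857,.2493,.0105],90))
```

```text
stud wrist [ 0.58301879 -0.02481541  0.187     ]
13.475 [0.48670103 0.24895796 0.09188468] [ 1.79941141e+02 -3.28983644e-02  8.99840823e+01] 0.08675253432078146
[320.95528934 209.65384734]
(array([320.25137615, 210.22568807]), array([ 302,  191,   38,   39, 1090], dtype=int32)) [0.48542688 0.24939768 0.02      ]
[[17, 124, 154], [16, 128, 145], [17, 126, 144], [17, 121, 131], [16, 128, 140], [18, 134, 137], [18, 158, 118], [18, 155, 132], [20, 157, 167], [22, 145, 214], [22, 149, 211], [23, 144, 212], [23, 145, 213], [23, 147, 213], [18, 155, 178], [18, 125, 147], [17, 127, 145], [16, 123, 147], [17, 123, 141], [17, 123, 139], [17, 123, 141]]
(array([ 0.3, -1.1, 81.4]), array([ 0.001 , -0.0006, -0.0003]))
```

Emit:
{"api": "drive_tool", "payload": {
  "force": 40,
  "moves": [
    {"x": 0.3, "y": -0.8, "z": 40, "rx": 0.001, "ry": 0, "rz": 0, "fingers": -1},
    {"x": 0.3, "y": -0.8, "z": 65, "rx": 0.001, "ry": 0, "rz": 0, "fingers": -0.6},
    {"x": 0.3, "y": -0.8, "z": 77, "rx": 0.001, "ry": 0, "rz": 0, "fingers": -0.3},
    {"x": 0.3, "y": -0.8, "z": 81, "rx": 0.001, "ry": 0, "rz": 0, "fingers": 0},
    {"x": 0.3, "y": -0.8, "z": 81, "rx": 0.001, "ry": 0, "rz": 0, "fingers": 0.1},
    {"x": 0.3, "y": -0.8, "z": 81, "rx": 0.001, "ry": 0, "rz": 0, "fingers": 1},
    {"x": 0.3, "y": -0.8, "z": 81, "rx": 0.001, "ry": 0, "rz": 0, "fingers": 1},
    {"x": 0.3, "y": -0.8, "z": 81, "rx": 0.001, "ry": 0, "rz": 0, "fingers": 1},
    {"x": 0.3, "y": -0.8, "z": 81, "rx": 0.001, "ry": 0, "rz": 0, "fingers": 1}
  ]
}}

```text
time_s: 14.65
tool_pos: [0.4857, 0.2493, 0.0105]
tool_rot: [-180.0, -0.0, 90.0]
force: [-1.1, 0.4, 3.0]
grip_width: 0.0292
grasp_force: 40.0
```

Run:
```python
from h import *
from cell import sensors,vision
o=sensors.get_obs();print(o["time_s"],o["tool_pos"],o["tool_rot"],o["force"],o["grip_width"],o["grasp_force"])
c=vision.read_camera("wrist");np.savez("w9.npz",**c)
hsv=cv2.cvtColor(c["image"],cv2.COLOR_RGB2HSV);print(hsv[205:246:1,318:328].mean(1).round().astype(int).tolist())
print(proj(c,np.array([.4857,.2493+.016,.0145])))
```

```text
14.65 [0.48569356 0.24934798 0.0105243 ] [-1.79987567e+02 -3.36515954e-02  9.00040422e+01] [-1.08794188  0.42025512  3.04472896] 0.029232148713171768 40.000835601385916
[[17, 124, 157], [17, 125, 157], [17, 126, 156], [17, 124, 157], [17, 126, 156], [17, 125, 156], [17, 125, 157], [17, 124, 158], [17, 125, 157], [17, 125, 157], [17, 124, 157], [17, 125, 156], [17, 125, 156], [17, 125, 156], [17, 126, 156], [17, 125, 157], [17, 124, 158], [17, 127, 138], [18, 150, 103], [18, 162, 85], [18, 158, 76], [18, 158, 77], [18, 158, 86], [18, 158, 110], [18, 156, 122], [18, 158, 126], [18, 158, 126], [18, 159, 127], [18, 157, 128], [18, 156, 101], [18, 160, 98], [18, 157, 103], [18, 160, 108], [18, 155, 110], [18, 156, 109], [18, 158, 107], [18, 157, 108], [18, 158, 110], [18, 159, 110], [19, 137, 69], [61, 11, 34]]
[322.26548222 222.37712328]
```

Emit:
{"api": "drive_tool", "payload": {
  "force": 40,
  "moves": [
    {"x": 0, "y": 0, "z": 0, "rx": 0, "ry": 0, "rz": 0, "fingers": 0.1},
    {"x": 0, "y": 0, "z": 0, "rx": 0, "ry": 0, "rz": 0, "fingers": 0.1},
    {"x": 0, "y": 0, "z": 1.8, "rx": 0, "ry": 0, "rz": 0, "fingers": 0.1},
    {"x": 0, "y": 0, "z": 1.8, "rx": 0, "ry": 0, "rz": 0, "fingers": 0.1},
    {"x": 0, "y": 0, "z": 1.8, "rx": 0, "ry": 0, "rz": 0, "fingers": 1},
    {"x": 0, "y": 0, "z": 1.8, "rx": 0, "ry": 0, "rz": 0, "fingers": 1},
    {"x": 0, "y": 0, "z": 1.8, "rx": 0, "ry": 0, "rz": 0, "fingers": 1}
  ]
}}

```text
time_s: 15.58
tool_pos: [0.4858, 0.2492, 0.0085]
tool_rot: [180.0, -0.0, 90.0]
force: [1.6, 0.1, 4.2]
grip_width: 0.0291
grasp_force: 40.4
```

Emit:
{"api": "drive_tool", "payload": {
  "moves": [
    {"x": 0, "y": 0, "z": -5, "rx": 0, "ry": 0, "rz": 0, "fingers": 1},
    {"x": 0, "y": 0, "z": -20, "rx": 0, "ry": 0, "rz": 0, "fingers": 1},
    {"x": 0, "y": 0, "z": -40, "rx": 0, "ry": 0, "rz": 0, "fingers": 1},
    {"x": 0, "y": 0, "z": -40, "rx": 0, "ry": 0, "rz": 0, "fingers": 1}
  ]
}}

```text
time_s: 16.08
tool_pos: [0.4866, 0.2499, 0.0502]
tool_rot: [179.9, -0.1, 90.0]
force: [0.2, 0.5, -0.5]
grip_width: 0.0294
grasp_force: 39.9
```

Run:
```python
from h import *
from cell import sensors,vision
o=sensors.get_obs();print(o["time_s"],o["tool_pos"],o["tool_rot"],o["force"],o["wrist_torque"],o["grip_width"],o["grasp_force"])
c=vision.read_camera("wrist");np.savez("w10.npz",**c)
hsv=cv2.cvtColor(c["image"],cv2.COLOR_RGB2HSV);print(hsv[215:246:1,318:328,1:].mean(1).round().astype(int).tolist())
im=[cv2.resize(np.load(f)["image"][205:265,275:370],(380,240),interpolation=cv2.INTER_CUBIC) for f in("w9.npz","w10.npz")]
s=vision.read_camera("scene");p=np.round(proj(s,np.array([.486,.249,.06]))).astype(int);print(p)
S=cv2.resize(s["image"][p[1]-30:p[1]+30,p[0]-48:p[0]+47],(380,240),interpolation=cv2.INTER_CUBIC)
cv2.imwrite("pics/w10.png",np.vstack([np.hstack(im),np.hstack([S,S])])[:,:,::-1])
```

```text
16.075 [0.48655679 0.24993658 0.05019812] [ 1.79882754e+02 -1.35094362e-01  9.00065208e+01] [ 0.23378306  0.47209143 -0.46326259] [-0.09021453  0.08638502  0.0178245 ] 0.02943815773351241 39.91698686990276
[[126, 157], [126, 157], [125, 157], [126, 156], [126, 158], [125, 157], [126, 150], [125, 150], [129, 130], [155, 100], [164, 82], [155, 76], [160, 76], [157, 83], [160, 107], [156, 121], [157, 125], [158, 124], [159, 126], [156, 127], [158, 100], [158, 99], [157, 101], [156, 108], [158, 109], [157, 107], [158, 107], [158, 109], [160, 109], [136, 68], [14, 34]]
[345 138]
```

View pics/w10.png

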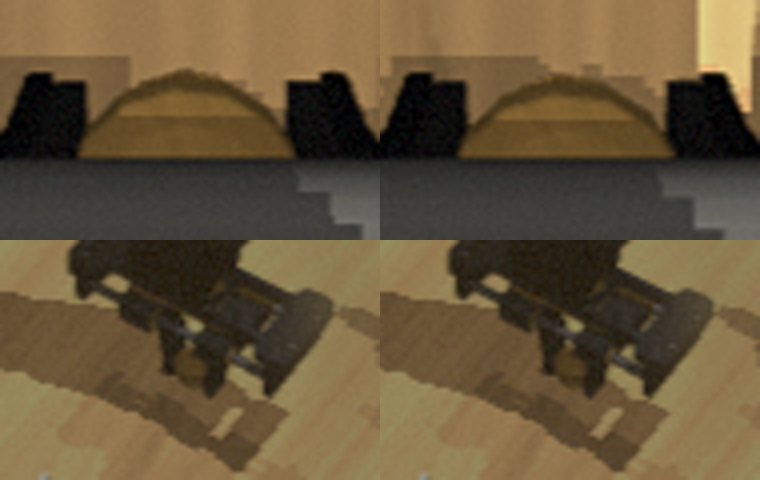

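The knob is upright and centred between the pads in both views, apex at about (322,223). Carrying it over.

Emit:
{"api": "drive_tool", "payload": {
  "force": 60,
  "moves": [
    {"x": 0, "y": 0, "z": -50, "rx": 0, "ry": 0, "rz": 0, "fingers": 1},
    {"x": -5, "y": 0, "z": -110, "rx": 0, "ry": 0, "rz": 0, "fingers": 1},
    {"x": -35, "y": 5, "z": -160, "rx": 0, "ry": 0, "rz": 0, "fingers": 1},
    {"x": -75, "y": 20, "z": -200, "rx": 0, "ry": 0, "rz": 0, "fingers": 1},
    {"x": -120, "y": 40, "z": -225, "rx": 0, "ry": 0, "rz": 0, "fingers": 1},
    {"x": -170, "y": 60, "z": -230, "rx": 0, "ry": 0, "rz": 0, "fingers": 1},
    {"x": -220, "y": 80, "z": -230, "rx": 0, "ry": 0, "rz": 0, "fingers": 1},
    {"x": -260, "y": 95, "z": -230, "rx": 0, "ry": 0, "rz": 0, "fingers": 1},
    {"x": -275, "y": 97, "z": -230, "rx": 0, "ry": 0, "rz": 0, "fingers": 1},
    {"x": -275, "y": 97, "z": -230, "rx": 0, "ry": 0, "rz": 0, "fingers": 1},
    {"x": -275, "y": 97, "z": -230, "rx": 0, "ry": 0, "rz": 0, "fingers": 1}
  ]
}}

```text
time_s: 17.55
tool_pos: [0.5822, -0.0235, 0.2777]
tool_rot: [-179.9, -0.1, 90.2]
force: [-1.1, 1.1, -0.8]
grip_width: 0.0286
grasp_force: 59.8
```

Run:
```python
from h import *
from cell import sensors,vision
o=sensors.get_obs();print(o["time_s"],o["tool_pos"],o["tool_rot"],o["force"],o["grip_width"],o["grasp_force"])
c=vision.read_camera("wrist")
hsv=cv2.cvtColor(c["image"],cv2.COLOR_RGB2HSV);print(hsv[215:240:1,318:328,0].mean(1).round().astype(int).tolist(),hsv[215:240:1,318:328,1].mean(1).round().astype(int).tolist())
f=rtool(c,o)
for r in(222.5,223.5,224.5):print(f((322,r),-.006)-[.016,0,0])
print(shift(o,[.5833,-.0253,.230],90))
```

```text
17.55 [ 0.58222786 -0.02351131  0.27765415] [-1.79892598e+02 -7.44686116e-02  9.01680202e+01] [-1.09072627  1.12892886 -0.84174953] 0.0286318697272232 59.81224682149332
[65, 96, 51, 76, 73, 118, 60, 44, 24, 18, 18, 19, 18, 18, 18, 18, 18, 18, 18, 18, 18, 18, 18, 19, 18] [59, 41, 52, 54, 63, 83, 58, 46, 50, 145, 168, 159, 162, 161, 158, 157, 160, 162, 158, 160, 158, 159, 157, 160, 161]
[ 0.00064321 -0.0001466  -0.006     ]
[ 7.47524536e-05 -1.46079821e-04 -6.00000000e-03]
[-0.00049472 -0.00014556 -0.006     ]
(array([-1.9,  1.2, 47.6]), array([-0.0019, -0.0013,  0.0029]))
```

Emit:
{"api": "drive_tool", "payload": {
  "moves": [
    {"x": -1.9, "y": 1.2, "z": 15, "rx": -0.002, "ry": -0.001, "rz": 0.003, "fingers": 1},
    {"x": -1.9, "y": 1.2, "z": 32, "rx": -0.002, "ry": -0.001, "rz": 0.003, "fingers": 1},
    {"x": -1.9, "y": 1.2, "z": 44, "rx": -0.002, "ry": -0.001, "rz": 0.003, "fingers": 1},
    {"x": -1.9, "y": 1.2, "z": 48, "rx": -0.002, "ry": -0.001, "rz": 0.003, "fingers": 1},
    {"x": -1.9, "y": 1.2, "z": 48, "rx": -0.002, "ry": -0.001, "rz": 0.003, "fingers": 1},
    {"x": -1.9, "y": 1.2, "z": 48, "rx": -0.002, "ry": -0.001, "rz": 0.003, "fingers": 1}
  ]
}}

```text
time_s: 18.35
tool_pos: [0.5841, -0.0279, 0.2307]
tool_rot: [179.9, 0.1, 89.8]
force: [-0.1, -0.4, -0.7]
grip_width: 0.0288
grasp_force: 59.8
```

Emit:
{"api": "drive_tool", "payload": {
  "moves": [
    {"x": 2.2, "y": -0.6, "z": 0, "rx": 0, "ry": 0, "rz": 0, "fingers": 1},
    {"x": 2.2, "y": -0.6, "z": 0, "rx": 0, "ry": 0, "rz": 0, "fingers": 1},
    {"x": 2.2, "y": -0.6, "z": 0, "rx": 0, "ry": 0, "rz": 0, "fingers": 1}
  ]
}}

```text
time_s: 18.73
tool_pos: [0.5832, -0.0256, 0.2302]
tool_rot: [179.9, 0.0, 89.8]
force: [0.5, 0.4, -0.4]
grip_width: 0.0287
grasp_force: 59.8
```

Good position. I'll press in steps.

Emit:
{"api": "drive_tool", "payload": {
  "moves": [
    {"x": 0.2, "y": 0, "z": 3, "rx": 0, "ry": 0, "rz": 0, "fingers": 1},
    {"x": 0.2, "y": 0, "z": 6, "rx": 0, "ry": 0, "rz": 0, "fingers": 1},
    {"x": 0.2, "y": 0, "z": 8, "rx": 0, "ry": 0, "rz": 0, "fingers": 1},
    {"x": 0.2, "y": 0, "z": 9, "rx": 0, "ry": 0, "rz": 0, "fingers": 1},
    {"x": 0.2, "y": 0, "z": 9, "rx": 0, "ry": 0, "rz": 0, "fingers": 1}
  ]
}}

```text
time_s: 19.35
tool_pos: [0.5834, -0.0254, 0.2215]
tool_rot: [179.9, 0.0, 89.8]
force: [0.6, 0.1, 1.8]
grip_width: 0.029
grasp_force: 59.9
```

Emit:
{"api": "drive_tool", "payload": {
  "moves": [
    {"x": 0, "y": 0, "z": 2, "rx": 0, "ry": 0, "rz": 0, "fingers": 1},
    {"x": 0, "y": 0, "z": 4, "rx": 0, "ry": 0, "rz": 0, "fingers": 1},
    {"x": 0, "y": 0, "z": 6, "rx": 0, "ry": 0, "rz": 0, "fingers": 1},
    {"x": 0, "y": 0, "z": 8, "rx": 0, "ry": 0, "rz": 0, "fingers": 1},
    {"x": 0, "y": 0, "z": 9, "rx": 0, "ry": 0, "rz": 0, "fingers": 1},
    {"x": 0, "y": 0, "z": 10, "rx": 0, "ry": 0, "rz": 0, "fingers": 1},
    {"x": 0, "y": 0, "z": 10, "rx": 0, "ry": 0, "rz": 0, "fingers": 1}
  ]
}}

```text
time_s: 20.23
tool_pos: [0.5832, -0.0255, 0.2133]
tool_rot: [179.9, 0.0, 89.8]
force: [-4.8, 0.1, 12.9]
grip_width: 0.0287
grasp_force: 60.2
```

Emit:
{"api": "drive_tool", "payload": {
  "moves": [
    {"x": 0, "y": -0.3, "z": 1, "rx": 0, "ry": 0, "rz": 0, "fingers": 1},
    {"x": 0, "y": -0.3, "z": 2, "rx": 0, "ry": 0, "rz": 0, "fingers": 1},
    {"x": 0, "y": -0.3, "z": 2, "rx": 0, "ry": 0, "rz": 0, "fingers": 1},
    {"x": 0, "y": -0.3, "z": 2, "rx": 0, "ry": 0, "rz": 0, "fingers": 1}
  ]
}}

```text
time_s: 20.72
tool_pos: [0.5833, -0.0255, 0.2132]
tool_rot: [179.8, -0.0, 89.8]
force: [-7.3, 1.2, 21.7]
grip_width: 0.029
grasp_force: 60.5
```

Run:
```python
from h import *
from cell import sensors,vision
o=sensors.get_obs();print(o["time_s"],o["tool_pos"],o["tool_rot"],o["force"],o["grip_width"],o["grasp_force"])
c=vision.read_camera("wrist")
h=cv2.cvtColor(c["image"],cv2.COLOR_RGB2HSV)[215:246,318:328];print(h[...,1].mean(1).round().astype(int).tolist(),h[...,2].mean(1).round().astype(int).tolist())
```

```text
20.725 [ 0.58327944 -0.02554681  0.21323004] [ 1.79808748e+02 -4.32951414e-02  8.98195563e+01] [-7.2560675   1.2359247  21.66616559] 0.028955462847149612 60.49139503495098
[25, 24, 26, 26, 27, 23, 24, 21, 44, 136, 167, 164, 158, 164, 160, 158, 158, 157, 160, 158, 157, 160, 158, 158, 158, 159, 158, 156, 161, 137, 16] [81, 78, 78, 78, 91, 137, 158, 151, 102, 82, 72, 72, 74, 78, 101, 116, 120, 95, 93, 94, 95, 95, 96, 101, 104, 102, 102, 104, 104, 65, 33]
```

```bash
python3 -c "
from cell import workorder
print(workorder.sign_off())"
```

```text
the job is handed in; nothing more can be done
None
```

The spacer is down flat on the flange and the knob is clicked home on it, with the gripper still on the knob and pressing down at about 22 N. The job is handed in at about 21 s on the robot's clock, and sign-off returned no verdict.

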